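# Drive home the amber lid-lock pin of a vaccine cold box with a mallet

## Task

Lock the lid of the turquoise vaccine cold box: pick up the rubber mallet by its handle and, keeping hold of it, drive the raised amber pin down with the mallet's face until it is fully home, never pushing that pin with the gripper itself. Leave the grey pin standing up and the white vial tray undisturbed. Then stand the mallet on the table on its head, as it stood before, and let go.

Things in the scene. Friction and masses are not known exactly. Their poses are not given: they have to be found in the camera images.
- mallet: Rubber mallet, 0.32 kg, standing on its head. Head: black upright cylinder, 56 mm across, 80 mm tall. Handle: level pale wood bar 24 mm wide, 26 mm tall, centre line 42 mm above the lower face, along -x from 28 to 170 mm off the head's axis; grip firmly from above at 80 mm. Balances 10 mm off the axis. Origin: centre of the head's lower (striking) face; x from handle to head, z up.
- amber_pin (a joint): Downward travel of the amber pin, m: 0 fully up, 0.016 fully home, at a hard stop; it starts between 0 and 0.003. A spring below lifts it with 2 to 3 N and a tight collar grips it with 5 N, so it takes about 8 N to drive and stays where it is left.
- amber_top (a point): Centre of the amber pin's flat top (moves with it), a disc 26 mm across. Its white collar on the lid is 42 mm across, 25 mm tall; the top is 23 mm above the collar at travel 0, 7 mm when home. The turquoise box (240 x 320 mm, fixed) has its lid 110 mm above the table, a yellow foam disc in the middle and a pin at each end, 250 mm apart; either may be the amber one.
- grey_pin (a joint): Travel of the dark grey vent pin, m, the same kind of pin on the opposite end of the same lid; 0 is up, where it starts and must stay.
- vial_tray: White plastic tray of vials with amber caps, 100 (x) x 140 (y) x 46 (z) mm, 0.45 kg, loose on the table to the left of the cold box. Origin: centre of its underside. (A pale blue ice bottle, 34 mm high, lies beyond the mallet and a single vial, 45 mm tall, stands beyond the box, out of the way.)
Things that resemble listed ones, but are neither listed nor needed, are in the scene too. What is shaped like the mallet but green, purple or red is not meant.

How it is judged:
By the outcome, as a careful person would: the job done as asked, in the order asked, and still so for the second after the job is handed in, with the robot touching nothing.
It also fails if it takes over 51 s, if anything falls off the work surface, if the arm or the gripper's body presses on something with over 40 N, if the wrist force passes 120 N, or if a joint passes its speed limit or range.

## Robot

A 6-joint arm with a two-finger parallel gripper is mounted at the origin on the work surface. World frame = base frame: x ahead of the robot, y to its left, z up, the work surface at z = 0. Lengths are in m, angles in rad, forces in N, time in s.
With the tool pointing down it reaches from about 0.35 to 0.975 m from the base axis. Payload 4.9 kg.
Tool frame: the origin (TCP) lies between the finger pads; the fingertips stand 22 mm ahead of it and the grasp point (between the pads) lies 3 mm ahead of it; z points along the fingers, y is the line along which they close (so a half turn about z gives the same grasp; the last joint's range is limited). The gripper opens to 85 mm and grips with 20 to 120 N. Pads are 22 mm wide; open, the fingers measure 114 mm over their backs; the gripper's body (76 mm by 85 mm) begins 54 mm behind the grasp point. The pads swing forward as they close: fully open they stand 13 mm farther back than shut.
Start: joints at [-1.334, 0.053, 1.613, -0, 1.476, -0.119], TCP at [0.218, -0.586, 0.214] pointing down, gripper open.
Joint ranges: [-3.01, 3.01], [-1.01, 2.22], [0.06, 2.58], [-1.02, 4.17], [0.09, 2.62], [-3.14, 3.14]. Speed limits (rad/s): [2.57, 2.57, 3.14, 3.14, 3.14, 3.14].

## Interface

Orientations are given as a unit quaternion [w, x, y, z].
In Python, from plant import state, grab_frame, get_calibration, job_done, recognise, regions_of gives the robot as it stands.
- The arm moves only by the tool apply_moves, never from a script. Its argument "targets" is a list of rows, each an object with "translation": the shift along the tool's x, y, z normalised to -1 to 1, where 1 is 100 mm, a list of three; "twist": the turn about the tool's z normalised to -1 to 1, where 1 is 0.1 rad; "hand": the opening, from 0 (shut) to 1 (fully open). A call has 1 to 8 rows; each row shifts and turns the commanded pose from where the row before left it, along the tool's axes as they then stand; what a row does not reach is not made up. A row lasts 1/10 s, in which the tool goes at most 50 mm and 8.59 degrees, less where a joint would pass 70% of its speed; a pose out of reach is approached as far as the arm can. A call with a number of a shift or a turn outside -1 to 1 is refused whole. A call with a gripper value outside its range is refused whole. The fingers move at their own pace and stop on an object; the grip force is fixed at half the most. Time passes only in rows, so rows that do not move let the fingers close. It gives the time, the measured TCP pose, the force, the opening and the grip force at its end, in the units of the state.
- state(): the state, without advancing time (a new reading comes with each control period).
- grab_frame(name): name is "scene" or "top" or "wrist"; returns the picture (420x560x3 uint8, red, green, blue); there is no depth.
- get_calibration(name): a dict with "camera_matrix" (3x3 intrinsics, pixels), "pose" (4x4, takes a point from camera to world coordinates). Camera axes: x right, y up, looking along -z (the intrinsics and any distortion apply to the point x, -y, -z); pixel columns grow to the right and rows downward; lengths in m; the calibration is good to about 2 mm. A picture is of the moment at which its call begins: read the wrist's pose just before it. get_calibration takes no time and is no camera call; for the wrist camera it gives the pose at the moment of the call.
- job_done(): hands the job in; it is judged then, once.
Trained networks look in the newest picture that a camera, given by its name, has taken for a name from the list of things; names that differ only in an ending like _2 or _b are one class to them, and where a whole thing is asked for, a point or a joint stands for the part that bears it (a point fixed in the world has none). Each returns a list of dicts, best first, with "score" (0 to 1); they miss things now and then, are a little off and sometimes report something else, mostly with a low value. They report only what shows in the picture. A call takes as long as a camera call. They do not tell look-alikes from the thing itself.
- recognise(camera, query): "point" ([x, y, z] in m, in world coordinates, good to about 4 mm: the middle of the surface that is visible of it).
- regions_of(camera, query): "pixels" (420x560 bool, what is visible of it).
The state is a dict: "time": time; "joint_pos": joint angles; "joint_vel": joint speeds; "joint_efforts": joint torques, N m; "tool_pos": TCP position; "tool_rot": TCP orientation; "contact_force": force on the tool from outside, world axes, zero at the start; "ft_torque": the same for the moment, N m; "gripper_width": opening from 0.0 (shut) to 1.0 (fully open); "grasp_force": force on a finger pad.
Only numpy, scipy, OpenCV 4.12 (cv2) and the standard library are available. Lean on these libraries where they do the work, as an engineer would, in place of code of your own. Each camera call takes 0.05 s, during which the arm holds its last target. There are 200 camera calls.

## Working session

There is one attempt and no reset: what is moved stays moved. The work goes in short steps, Python scripts to look and compute and a tool call to move; the robot and the scene stay as the last step left them, time stands still between calls to the robot, and variables do not carry over. Pictures are saved under pics/ and viewed, at most 11 in all, crops included, and the job is handed in when it is done.

Besides the shell and the picture viewer there is one more tool, called as name(argument=value, ...), one argument or row to a line, values as JSON. apply_moves: Moves the arm, as the interface text tells. Its arguments: {"type":"object","properties":{"targets":{"type":"array"}},"required":["targets"]}

```bash
mkdir -p pics
cat > h.py <<'E'
import numpy as np, cv2
from plant import *
def save(cam,n):
    im=grab_frame(cam); cv2.imwrite(f'pics/{n}.png',im[:,:,::-1]); return im
def ray(cal,u,v,z):
    K=np.array(cal['camera_matrix']);P=np.array(cal['pose'])
    d=np.linalg.inv(K)@[u,v,1]; d=P[:3,:3]@[d[0],-d[1],-d[2]]
    o=P[:3,3]; return o+d*(z-o[2])/d[2]
def proj(cal,p):
    K=np.array(cal['camera_matrix']);P=np.array(cal['pose'])
    c=P[:3,:3].T@(np.array(p)-P[:3,3]); q=K@[c[0],-c[1],-c[2]]; return q[:2]/q[2]
E
python3 - <<'E'
from h import *
np.set_printoptions(precision=3,suppress=True)
print({k:v for k,v in get_calibration('top').items()})
a=save('scene','s1');
for c in ['top']:
    b=save(c,'t1')
    for q in ['mallet','amber_pin','grey_pin','vial_tray','amber_top']:
        for r in recognise(c,q): 
            print(c,q,np.array(r['point']),round(r['score'],2),proj(get_calibration(c),r['point']))
print(state())
E
```

```text
{'camera_matrix': array([[431.626,   0.   , 278.503],
       [  0.   , 431.626, 206.193],
       [  0.   ,   0.   ,   1.   ]]), 'pose': array([[-0.021,  0.995, -0.097,  0.381],
       [-1.   , -0.023, -0.015, -0.076],
       [-0.017,  0.097,  0.995,  1.452],
       [ 0.   ,  0.   ,  0.   ,  1.   ]])}
top mallet [ 0.817 -0.12   0.063] 0.83 [296.214 115.151]
top mallet [ 0.208 -0.244  0.059] 0.67 [340.288 301.945]
top mallet [ 0.489 -0.331  0.06 ] 0.63 [364.138 212.818]
top mallet [ 0.475 -0.57   0.058] 0.6 [438.697 215.557]
top amber_pin [ 0.536 -0.044  0.159] 0.39 [274.281 196.63 ]
top vial_tray [0.527 0.44  0.038] 0.94 [129.023 207.048]
top amber_top [ 0.533 -0.04   0.155] 0.6 [272.982 197.892]
{'time': 0.35, 'joint_pos': array([-1.334,  0.053,  1.613,  0.   ,  1.476, -0.119]), 'joint_vel': array([ 0.001, -0.   , -0.002, -0.001, -0.   , -0.   ]), 'joint_efforts': array([ -0.   , -39.304, -36.974,  -0.   ,   0.003,   0.   ]), 'tool_pos': array([ 0.218, -0.586,  0.214]), 'tool_rot': array([-0.   ,  0.984,  0.177, -0.   ]), 'contact_force': array([-0.466, -0.698, -0.34 ]), 'ft_torque': array([-0.016, -0.071,  0.042]), 'grasp_force': 0.0, 'gripper_width': 1.0000186268026034}
```

View pics/t1.png

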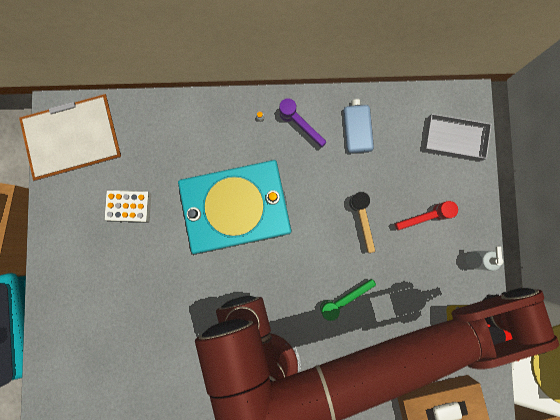

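View pics/s1.png

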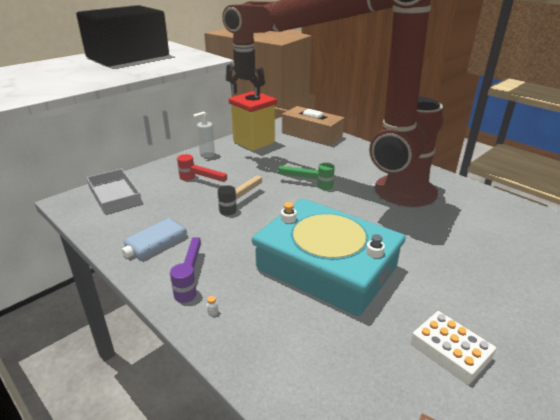

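The top view (t1) has these candidates:
- **Mallets:** black head at (360,201) with a pale handle running to (370,250). The look-alikes are red (440,212), green (345,300) and purple (300,120).
- **Amber things:** the pin on the lid at (273,197), the loose vial at (260,116) and the tray caps at (127,207). The grey pin is at (193,213).

I choose the black mallet with the pale handle and the pin at (273,197).

Run:
```python
from h import *
np.set_printoptions(precision=4,suppress=True)
im=save('top','t2'); cal=get_calibration('top')
hsv=cv2.cvtColor(im,cv2.COLOR_RGB2HSV)
m=None
for r in regions_of('top','mallet'):
    p=r['pixels']; v,u=np.nonzero(p); print(r['score'],u.mean(),v.mean(),p.sum())
    if abs(u.mean()-364)<8: m=p
if m is not None:
    H=hsv[...,0];S=hsv[...,1];V=hsv[...,2]
    d=m&(V<70); h=m&(V>=110)&(S>60)
    v,u=np.nonzero(d); print('dark',u.mean(),v.mean(),d.sum(),u.min(),u.max(),v.min(),v.max())
    c=cv2.minEnclosingCircle(np.argwhere(d)[:,::-1].astype(np.float32)); print(c, ray(cal,*c[0],.08))
    v,u=np.nonzero(h); P=np.array([ray(cal,a,b,.055) for a,b in zip(u,v)]); print('handle',P.mean(0),len(u))
    w,e=np.linalg.eigh(np.cov(P[:,:2].T)); e=e[:,1]; t=(P[:,:2]-P.mean(0)[:2])@e; print(e,t.min(),t.max())
for q in ['amber_pin','grey_pin','amber_top']:
    for r in regions_of('top',q):
        p=r['pixels']; v,u=np.nonzero(p);print(q,r['score'],u.mean(),v.mean(),p.sum(),ray(cal,u.mean(),v.mean(),.157))
H,S,V=[hsv[...,i].astype(int) for i in range(3)]
a=np.zeros(H.shape,bool);a[185:210,260:286]=1
a&=(H<20)&(H>8)&(S>150)&(V>120); v,u=np.nonzero(a); print('amber',u.mean(),v.mean(),a.sum(),ray(cal,u.mean(),v.mean(),.157))
cr=np.hstack([cv2.resize(im[180:260,340:420],(400,400)),cv2.resize(im[165:245,220:300],(400,400))])
cv2.imwrite('pics/c1.png',cr[:,:,::-1])
```

```text
0.98 297.7717041800643 119.79421221864952 622
0.94 343.35352112676054 300.8633802816901 710
0.84 362.8238897396631 217.03675344563553 653
0.83 431.6542635658915 214.87131782945735 645
dark 359.12456747404843 201.0484429065744 289 349 369 192 210
((359.1666564941406, 201.55555725097656), 10.456499099731445) [ 0.5238 -0.3129  0.08  ]
handle [ 0.433  -0.3369  0.055 ] 308
[-0.983  -0.1837] -0.07177629615395605 0.07172644990365826
amber_pin 0.41 272.3888888888889 196.38888888888889 54 [ 0.5375 -0.0387  0.157 ]
grey_pin 0.47 192.3469387755102 213.3469387755102 49 [0.4914 0.2042 0.157 ]
amber_top 0.54 272.55555555555554 196.24444444444444 45 [ 0.5379 -0.0392  0.157 ]
amber 272.5 196.4375 16 [ 0.5373 -0.039   0.157 ]
```

View pics/c1.png

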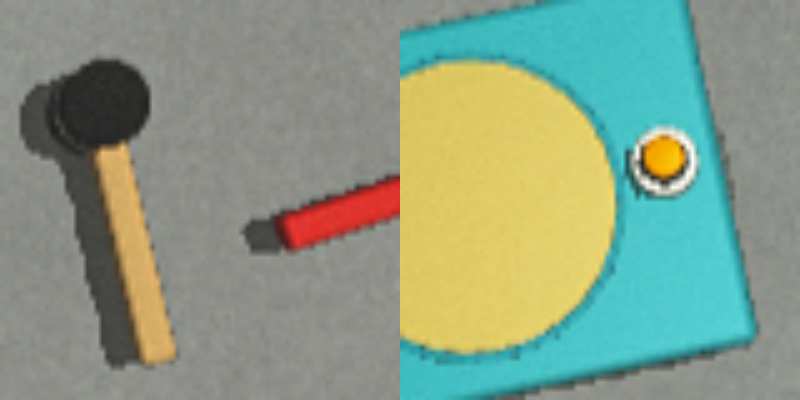

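The crop shows the black disc at pixel (361,200.6) with its pale handle going down and slightly right, and the amber top inside its white collar at (272.5,196.5). The choice holds. The mallet axis is at about (0.529,-0.318) with yaw 0.185, and the pin at about (0.5375,-0.039).

apply_moves(
  targets=[
    {"translation":[0,0,0],"twist":1,"hand":1},
    {"translation":[0,0,0],"twist":0.71,"hand":1},
    {"translation":[0.3,-0.23,0],"twist":0,"hand":1},
    {"translation":[0.39,-0.29,0],"twist":0,"hand":1},
    {"translation":[0.39,-0.29,0],"twist":0,"hand":1},
    {"translation":[0.39,-0.29,0],"twist":0,"hand":1},
    {"translation":[0.39,-0.29,0],"twist":0,"hand":1},
    {"translation":[0.39,-0.29,0],"twist":0,"hand":1},
  ],
)

```text
time: 1.4
tool_pos: [0.4091, -0.3778, 0.2141]
tool_rot: [0.0, 0.996, 0.092, 0.0]
contact_force: [0.7, -0.7, -0.3]
gripper_width: 1.001
grasp_force: 0.0
```

apply_moves(
  targets=[
    {"translation":[0.25,-0.19,0],"twist":0,"hand":1},
    {"translation":[0,0,0],"twist":0,"hand":1},
    {"translation":[0,0,0],"twist":0,"hand":1},
  ],
)

```text
time: 1.7
tool_pos: [0.4293, -0.3558, 0.2139]
tool_rot: [0.0, 0.996, 0.093, -0.0]
contact_force: [0.8, 1.1, -0.4]
gripper_width: 0.997
grasp_force: 0.0
```

Run:
```python
from h import *
np.set_printoptions(precision=4,suppress=True)
s=state(); print(s['tool_pos'],s['tool_rot'])
c=get_calibration('wrist'); im=save('wrist','w1'); print(c)
for p in [(.529,-.318,.08),(.450,-.333,.055),(.529-.167,-.318-.031,.055)]: print(proj(c,p))
hsv=cv2.cvtColor(im,cv2.COLOR_RGB2HSV)
for r in regions_of('wrist','mallet'):
    m=r['pixels'];v,u=np.nonzero(m);print(r['score'],u.mean(),v.mean(),m.sum())
    h=m&(hsv[...,2]>=110)&(hsv[...,1]>60)
    if h.sum()>50:
        v,u=np.nonzero(h); P=np.array([ray(c,a,b,.055) for a,b in zip(u,v)]); print('handle',P.mean(0),len(u))
        w,e=np.linalg.eigh(np.cov(P[:,:2].T)); e=e[:,1]; t=(P[:,:2]-P.mean(0)[:2])@e; print(e,t.min(),t.max())
```

```text
[ 0.4293 -0.3558  0.2139] [ 0.0003  0.9957  0.0931 -0.0001]
{'camera_matrix': array([[337.1157,   0.    , 283.9733],
       [  0.    , 337.1157, 206.429 ],
       [  0.    ,   0.    ,   1.    ]]), 'pose': array([[ 0.1843,  0.9451,  0.27  ,  0.4972],
       [-0.9829,  0.1766,  0.0527, -0.3422],
       [ 0.0021, -0.2751,  0.9614,  0.3748],
       [ 0.    ,  0.    ,  0.    ,  1.    ]])}
[261.1513  64.2177]
[264.5832 158.9974]
[265.4853 246.5653]
0.81 266.51144933497875 115.62813656931304 7293
handle [ 0.4378 -0.3383  0.055 ] 3408
[-0.9828 -0.1845] -0.06634507246073613 0.07586796525462328
0.81 480.2470604135694 170.846060278416 7399
handle [ 0.4751 -0.5341  0.055 ] 6465
[-0.2844  0.9587] -0.08330582262637254 0.10704268172397542
0.55 210.434034416826 336.1835564053537 2615
handle [ 0.2388 -0.307   0.055 ] 1780
[-0.5913  0.8064] -0.06490644099405972 0.1645812381767689
```

View pics/w1.png

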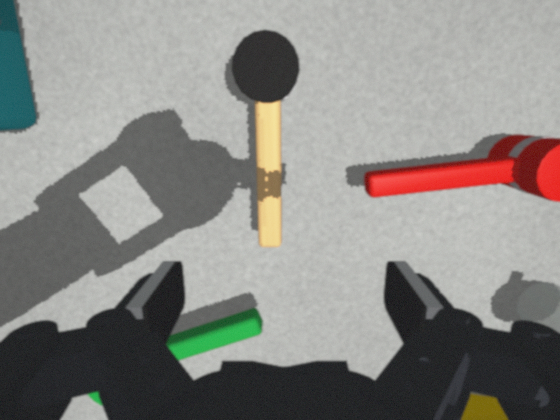

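The wrist view confirms the black mallet: head disc at (265,66), handle end at (269,246). The red handle tip at (370,184) is about 90 mm away, so it is clear of the fingers. I lower onto the handle at 80 mm, about (0.4504,-0.3357).

apply_moves(
  targets=[
    {"translation":[0.245,-0.16,0],"twist":0,"hand":1},
    {"translation":[0,0,0.3],"twist":0,"hand":1},
    {"translation":[0,0,0.4],"twist":0,"hand":1},
    {"translation":[0,0,0.4],"twist":0,"hand":1},
    {"translation":[0,0,0.3],"twist":0,"hand":1},
    {"translation":[0,0,0.2],"twist":0,"hand":1},
    {"translation":[0,0,0.09],"twist":0,"hand":1},
    {"translation":[0,0,0],"twist":0,"hand":1},
  ],
)

```text
time: 2.6
tool_pos: [0.4489, -0.336, 0.0435]
tool_rot: [-0.001, 0.996, 0.091, -0.001]
contact_force: [0.1, -0.7, 1.0]
gripper_width: 0.998
grasp_force: 0.0
```

apply_moves(
  targets=[
    {"translation":[0,0,0],"twist":0,"hand":0.6},
    {"translation":[0,0,0],"twist":0,"hand":0.4},
    {"translation":[0,0,0],"twist":0,"hand":0},
    {"translation":[0,0,0],"twist":0,"hand":0},
    {"translation":[0,0,0],"twist":0,"hand":0},
    {"translation":[0,0,0],"twist":0,"hand":0},
  ],
)

```text
time: 3.2
tool_pos: [0.4503, -0.3358, 0.045]
tool_rot: [0.0, 0.996, 0.092, 0.0]
contact_force: [0.0, 0.4, 0.0]
gripper_width: 0.0
grasp_force: 0.0
```

Run:
```python
from h import *
s=state(); print(s['gripper_width'],s['grasp_force'],s['tool_pos'])
a=save('wrist','w2');b=save('scene','s2')
x=np.hstack([cv2.resize(a,(400,300)),cv2.resize(b[110:260,140:340],(400,300))]);cv2.imwrite('pics/x2.png',x[:,:,::-1])
```

```text
0.00032098330341195984 0.0 [ 0.45033811 -0.33583905  0.045029  ]
```

View pics/x2.png

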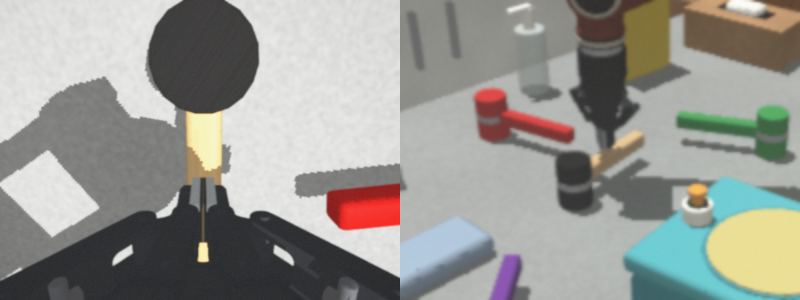

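The fingers look shut above the handle (fingertips at about (284,252) in the wrist view). I'm checking where the TCP and tip should project.

Run:
```python
from h import *
np.set_printoptions(precision=4,suppress=True)
t=state()['tool_pos'];
for c in ['wrist','scene','top']:
    k=get_calibration(c)
    for dz in [-.06,-.02,0,.022]: print(c,dz,proj(k,t-[0,0,dz]))
    for d in (0,.05,.08,.17): print(' handle',d,proj(k,np.array([.529,-.321,.055])-d*np.array([.983,.185,0])))
    print(proj(k,[.529,-.321,.08]),proj(k,[.529,-.321,0]))
b=cv2.imread('pics/s2.png');a=cv2.imread('pics/w2.png')
cv2.imwrite('pics/x3.png',np.hstack([cv2.resize(b[140:220,200:280],(400,400),interpolation=2),cv2.resize(a[200:400,180:380],(400,400))]))
```

```text
wrist -0.06 [285.8544 319.113 ]
wrist -0.02 [285.2502 267.0892]
wrist 0 [285.0484 249.7137]
wrist 0.022 [284.8724 234.5607]
 handle 0 [284.9867  83.0524]
 handle 0.05 [285.1224 198.053 ]
 handle 0.08 [285.1929 257.7999]
 handle 0.17 [285.3674 405.7106]
[285.3046  77.5411] [284.5634  90.3907]
scene -0.06 [242.0506 172.1785]
scene -0.02 [242.5502 183.1478]
scene 0 [242.7944 188.5088]
scene 0.022 [243.0588 194.3137]
 handle 0 [226.3834 196.0862]
 handle 0.05 [236.6949 189.5676]
 handle 0.08 [242.6413 185.8085]
 handle 0.17 [259.4839 175.161 ]
[225.9013 189.1456] [227.4115 210.8864]
top -0.06 [368.8272 224.0224]
top -0.02 [366.4387 224.7195]
top 0 [365.2952 225.0531]
top 0.022 [364.0743 225.4094]
 handle 0 [360.3157 200.7454]
 handle 0.05 [363.7801 215.7766]
 handle 0.08 [365.8706 224.8463]
 handle 0.17 [372.1953 252.2872]
[361.6625 199.8868] [357.5146 202.531 ]
```

View pics/x3.png

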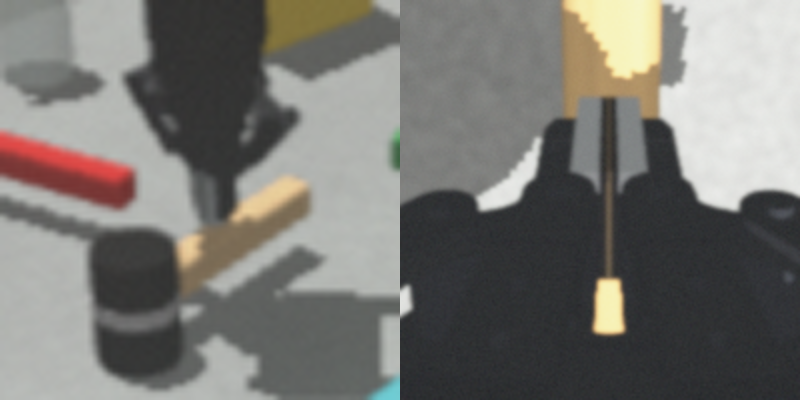

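In the x3 crop the shut tips end at about (243,185) in the scene view and (284,248) in the wrist view. Both give a tip height of about 63 mm, not the 23 mm the stated tool frame implies. The fingers therefore closed above the handle, about 40 mm short, and the mallet didn't move. I open, lower in steps while watching the force, and look again.

apply_moves(
  targets=[
    {"translation":[0,0,0],"twist":0,"hand":1},
    {"translation":[0,0,0],"twist":0,"hand":1},
    {"translation":[0,0,0],"twist":0,"hand":1},
    {"translation":[0,0,0],"twist":0,"hand":1},
    {"translation":[0,0,0],"twist":0,"hand":1},
  ],
)

```text
time: 3.8
tool_pos: [0.4502, -0.3358, 0.0448]
tool_rot: [-0.0, 0.996, 0.092, -0.0]
contact_force: [0.3, -0.7, -0.4]
gripper_width: 0.846
grasp_force: 0.0
```

apply_moves(
  targets=[
    {"translation":[0,0,0.1],"twist":0,"hand":1},
    {"translation":[0,0,0.1],"twist":0,"hand":1},
    {"translation":[0,0,0],"twist":0,"hand":1},
    {"translation":[0,0,0],"twist":0,"hand":1},
  ],
)

```text
time: 4.2
tool_pos: [0.4497, -0.3354, 0.0238]
tool_rot: [-0.001, 0.996, 0.092, -0.001]
contact_force: [-0.7, -0.3, 1.0]
gripper_width: 1.001
grasp_force: 0.0
```

Run:
```python
from h import *
np.set_printoptions(precision=4,suppress=True)
print(state())
a=save('wrist','w4');b=save('scene','s4')
cv2.imwrite('pics/x4.png',np.hstack([cv2.resize(b[130:230,190:290],(400,400),interpolation=2)[:,:,::-1],cv2.resize(a,(400,400))[:,:,::-1]]))
```

```text
{'time': 4.2, 'joint_pos': array([-0.7734,  0.0994,  1.902 ,  0.    ,  1.1421,  0.6126]), 'joint_vel': array([ 0.0015, -0.0115, -0.0146,  0.0001,  0.0008, -0.0001]), 'joint_efforts': array([  0.0038, -35.7744, -31.4154,  -0.0003,   0.0191,   0.    ]), 'tool_pos': array([ 0.4497, -0.3354,  0.0238]), 'tool_rot': array([-0.0007,  0.9957,  0.0923, -0.0006]), 'contact_force': array([-0.6538, -0.2885,  1.0102]), 'ft_torque': array([ 0.0363, -0.0371,  0.0359]), 'grasp_force': 0.0, 'gripper_width': 1.0013244893678401}
```

View pics/x4.png

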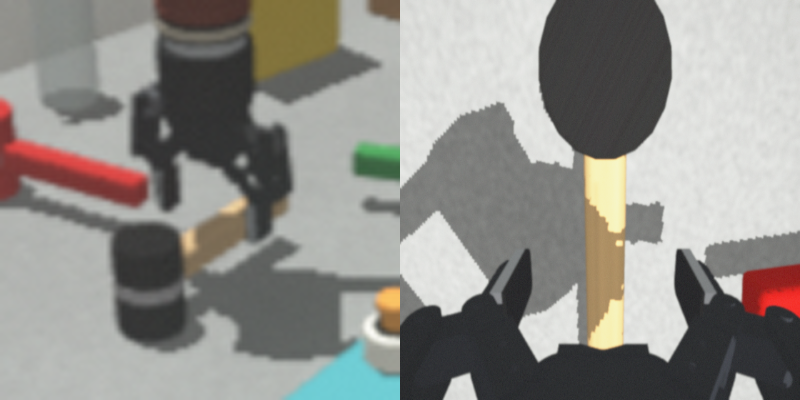

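Open fingers straddle the handle, still in the air (tips at roughly (232,182) and (254,190) in the scene view), with the red handle clear. I lower 17 mm more and close.

apply_moves(
  targets=[
    {"translation":[0,0,0.1],"twist":0,"hand":1},
    {"translation":[0,0,0.07],"twist":0,"hand":1},
    {"translation":[0,0,0],"twist":0,"hand":1},
    {"translation":[0,0,0],"twist":0,"hand":0},
    {"translation":[0,0,0],"twist":0,"hand":0},
    {"translation":[0,0,0],"twist":0,"hand":0},
    {"translation":[0,0,0],"twist":0,"hand":0},
    {"translation":[0,0,0],"twist":0,"hand":0},
  ],
)

```text
time: 5.1
tool_pos: [0.4504, -0.3361, 0.0083]
tool_rot: [0.0, 0.996, 0.092, 0.0]
contact_force: [-1.3, -0.1, 1.2]
gripper_width: 0.269
grasp_force: 60.7
```

Run:
```python
from h import *
np.set_printoptions(precision=4,suppress=True)
print(state())
a=save('wrist','w5');b=save('scene','s5')
cv2.imwrite('pics/x5.png',np.hstack([cv2.resize(b[130:230,190:290],(400,400),interpolation=2)[:,:,::-1],cv2.resize(a,(400,400))[:,:,::-1]]))
```

```text
{'time': 5.1, 'joint_pos': array([-0.7734,  0.1233,  1.9062, -0.    ,  1.1115,  0.6126]), 'joint_vel': array([-0.0013,  0.0003, -0.0018, -0.0013, -0.0002, -0.0001]), 'joint_efforts': array([  0.1645, -35.9355, -30.7512,   0.05  ,  -0.1601,  -0.0053]), 'tool_pos': array([ 0.4504, -0.3361,  0.0083]), 'tool_rot': array([0.0002, 0.9957, 0.0923, 0.0002]), 'contact_force': array([-1.331 , -0.1066,  1.1888]), 'ft_torque': array([0.0197, 0.0713, 0.0214]), 'grasp_force': 60.730072259902954, 'gripper_width': 0.26923111505935604}
```

View pics/x5.png

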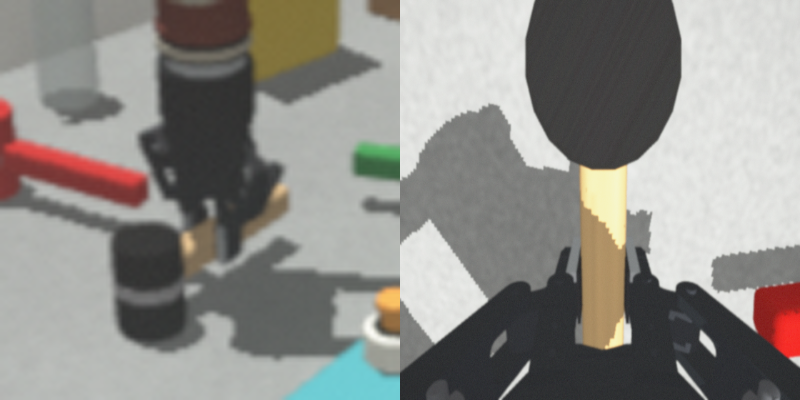

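Grasp confirmed: opening 22.9 mm at 60 N, pads on both sides of the handle. With the mallet on the table, TCP z is 0.0083, so the face sits at TCP z minus 8 mm. Next I lift and move towards the pin.

apply_moves(
  targets=[
    {"translation":[0,0,-0.1],"twist":0,"hand":0},
    {"translation":[0,0,-0.2],"twist":0,"hand":0},
    {"translation":[0,0,-0.3],"twist":0,"hand":0},
    {"translation":[0,0,-0.3],"twist":0,"hand":0},
    {"translation":[0,0,-0.3],"twist":0,"hand":0},
    {"translation":[0,0,-0.3],"twist":0,"hand":0},
    {"translation":[0,0,-0.3],"twist":0,"hand":0},
    {"translation":[0,0,-0.15],"twist":0,"hand":0},
  ],
)

```text
time: 6.0
tool_pos: [0.4509, -0.3365, 0.2061]
tool_rot: [0.002, 0.996, 0.092, 0.001]
contact_force: [0.8, 0.2, -2.1]
gripper_width: 0.264
grasp_force: 60.3
```

apply_moves(
  targets=[
    {"translation":[0,0,0],"twist":0,"hand":0},
    {"translation":[0.05,-0.2,0],"twist":0,"hand":0},
    {"translation":[0.05,-0.3,0],"twist":0,"hand":0},
    {"translation":[0.05,-0.3,0],"twist":0,"hand":0},
    {"translation":[0.05,-0.3,0],"twist":0,"hand":0},
    {"translation":[0.1,-0.3,0],"twist":0,"hand":0},
    {"translation":[0.1,-0.3,0],"twist":0,"hand":0},
    {"translation":[0.1,-0.3,0],"twist":0,"hand":0},
  ],
)

```text
time: 6.8
tool_pos: [0.461, -0.1274, 0.1998]
tool_rot: [-0.001, 0.996, 0.092, -0.002]
contact_force: [0.0, -0.2, -1.6]
gripper_width: 0.272
grasp_force: 60.2
```

apply_moves(
  targets=[
    {"translation":[0.1,-0.3,0],"twist":0,"hand":0},
    {"translation":[0,-0.2,0],"twist":0,"hand":0},
    {"translation":[0,0,0],"twist":0,"hand":0},
    {"translation":[0,0,0],"twist":0,"hand":0},
  ],
)

```text
time: 7.2
tool_pos: [0.4621, -0.0782, 0.2007]
tool_rot: [-0.001, 0.996, 0.093, -0.002]
contact_force: [-0.0, -0.7, -2.6]
gripper_width: 0.269
grasp_force: 60.2
```

Run:
```python
from h import *
np.set_printoptions(precision=4,suppress=True)
s=state();print(s['tool_pos'],s['tool_rot'],s['contact_force'])
t=s['tool_pos']; d=np.array([.4592,-.0545])-t[:2]; print('tool dx,dy mm',1e3*(d@[.983,.185]),1e3*(d@[.185,-.983]))
a=save('wrist','w6');b=save('scene','s6');c=save('top','t6')
k=get_calibration('top');p=[t[0]+.0786,t[1]+.0148,t[2]-.008+.08]; print('head top pred in top view',proj(k,p)); k=get_calibration('scene');print(proj(k,p),proj(k,[p[0],p[1],p[2]-.08]),proj(k,[.537,-.04,.157]))
cv2.imwrite('pics/x6.png',np.hstack([cv2.resize(b[100:300,200:400],(400,400),interpolation=2)[:,:,::-1],cv2.resize(c[140:260,220:340],(400,400))[:,:,::-1]]))
```

```text
[ 0.4621 -0.0782  0.2007] [-0.0005  0.9957  0.0929 -0.0015] [-0.0223 -0.7086 -2.6244]
tool dx,dy mm 1.516091650078087 -23.875503260013332
head top pred in top view [280.054  189.9858]
[282.0612 161.3237] [281.7966 189.0996] [288.9812 203.7245]
```

View pics/x6.png

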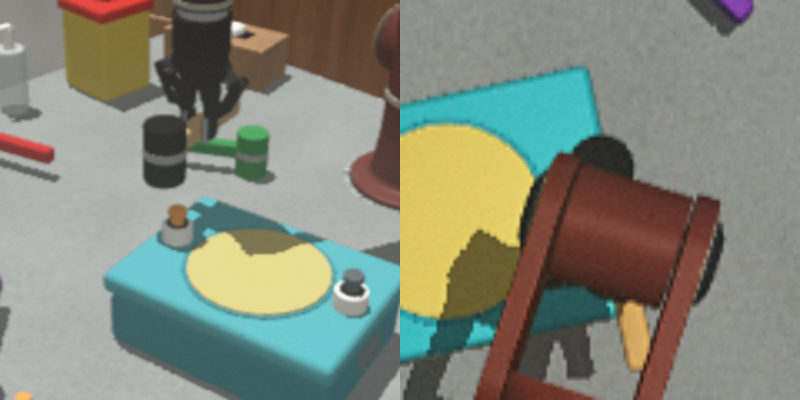

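The mallet is held level, with its head at about (282,175) in the scene view as predicted. The amber pin is at (289,204) and the grey pin is up at (375,240). I shift 24 mm over the pin and descend slowly.

apply_moves(
  targets=[
    {"translation":[0.015,-0.14,0],"twist":0,"hand":0},
    {"translation":[0,-0.1,0],"twist":0,"hand":0},
    {"translation":[0,0,0],"twist":0,"hand":0},
    {"translation":[0,0,0.1],"twist":0,"hand":0},
    {"translation":[0,0,0.1],"twist":0,"hand":0},
    {"translation":[0,0,0.08],"twist":0,"hand":0},
    {"translation":[0,0,0],"twist":0,"hand":0},
    {"translation":[0,0,0],"twist":0,"hand":0},
  ],
)

```text
time: 8.15
tool_pos: [0.4601, -0.0553, 0.1742]
tool_rot: [-0.0, 0.996, 0.092, -0.001]
contact_force: [-0.0, 0.2, -2.5]
gripper_width: 0.272
grasp_force: 60.2
```

apply_moves(
  targets=[
    {"translation":[0,0,0.03],"twist":0,"hand":0},
    {"translation":[0,0,0.03],"twist":0,"hand":0},
    {"translation":[0,0,0.03],"twist":0,"hand":0},
    {"translation":[0,0,0],"twist":0,"hand":0},
  ],
)

```text
time: 8.55
tool_pos: [0.4605, -0.0553, 0.1659]
tool_rot: [0.0, 0.996, 0.092, 0.0]
contact_force: [-1.2, -0.0, -3.5]
gripper_width: 0.272
grasp_force: 60.3
```

apply_moves(
  targets=[
    {"translation":[0,0,0.03],"twist":0,"hand":0},
    {"translation":[0,0,0.03],"twist":0,"hand":0},
    {"translation":[0,0,0],"twist":0,"hand":0},
  ],
)

```text
time: 8.85
tool_pos: [0.4606, -0.0553, 0.1603]
tool_rot: [0.0, 0.996, 0.092, 0.0]
contact_force: [-2.7, -0.3, 2.9]
gripper_width: 0.271
grasp_force: 61.1
```

apply_moves(
  targets=[
    {"translation":[0,0,0.03],"twist":0,"hand":0},
    {"translation":[0,0,0.02],"twist":0,"hand":0},
    {"translation":[0,0,0],"twist":0,"hand":0},
  ],
)

```text
time: 9.15
tool_pos: [0.4607, -0.0553, 0.1548]
tool_rot: [0.0, 0.996, 0.092, 0.0]
contact_force: [-2.3, -0.6, 3.2]
gripper_width: 0.268
grasp_force: 61.1
```

apply_moves(
  targets=[
    {"translation":[0,0,0.02],"twist":0,"hand":0},
    {"translation":[0,0,0.02],"twist":0,"hand":0},
    {"translation":[0,0,0],"twist":0,"hand":0},
  ],
)

```text
time: 9.45
tool_pos: [0.4606, -0.0553, 0.1507]
tool_rot: [0.0, 0.996, 0.092, 0.0]
contact_force: [-1.2, -0.2, 3.3]
gripper_width: 0.272
grasp_force: 61.1
```

apply_moves(
  targets=[
    {"translation":[0,0,0.02],"twist":0,"hand":0},
    {"translation":[0,0,0],"twist":0,"hand":0},
  ],
)

```text
time: 9.65
tool_pos: [0.4606, -0.0554, 0.1498]
tool_rot: [0.0, 0.996, 0.092, 0.0]
contact_force: [-5.3, -0.8, 8.1]
gripper_width: 0.27
grasp_force: 61.7
```

apply_moves(
  targets=[
    {"translation":[0,0,0.02],"twist":0,"hand":0},
    {"translation":[0,0,0],"twist":0,"hand":0},
  ],
)

```text
time: 9.85
tool_pos: [0.4603, -0.0556, 0.149]
tool_rot: [0.0, 0.996, 0.092, -0.0]
contact_force: [-9.9, -1.2, 14.0]
gripper_width: 0.268
grasp_force: 62.8
```

The force jumps at TCP z 0.1495, where home was predicted at 0.150, so the pin is at its hard stop. I raise and retreat along the way we came, then check the pin.

apply_moves(
  targets=[
    {"translation":[0,0,-0.03],"twist":0,"hand":0},
    {"translation":[0,0,-0.1],"twist":0,"hand":0},
    {"translation":[0,0,-0.2],"twist":0,"hand":0},
    {"translation":[0,0,-0.2],"twist":0,"hand":0},
    {"translation":[0,0.2,0],"twist":0,"hand":0},
    {"translation":[0,0.3,0],"twist":0,"hand":0},
    {"translation":[-0.1,0.3,0],"twist":0,"hand":0},
    {"translation":[-0.1,0.3,0],"twist":0,"hand":0},
  ],
)

```text
time: 10.65
tool_pos: [0.4602, -0.1676, 0.1985]
tool_rot: [-0.001, 0.996, 0.093, -0.001]
contact_force: [0.1, 0.7, -2.9]
gripper_width: 0.269
grasp_force: 60.2
```

apply_moves(
  targets=[
    {"translation":[-0.1,0.3,0],"twist":0,"hand":0},
    {"translation":[-0.1,0.3,0],"twist":0,"hand":0},
    {"translation":[-0.1,0.3,0],"twist":0,"hand":0},
    {"translation":[-0.1,0.3,0],"twist":0,"hand":0},
    {"translation":[0,0.2,0],"twist":0,"hand":0},
    {"translation":[0,0,0],"twist":0,"hand":0},
    {"translation":[0,0,0],"twist":0,"hand":0},
  ],
)

```text
time: 11.35
tool_pos: [0.4468, -0.3115, 0.1985]
tool_rot: [-0.001, 0.996, 0.092, -0.001]
contact_force: [0.4, 0.4, -2.9]
gripper_width: 0.27
grasp_force: 60.2
```

Run:
```python
from h import *
np.set_printoptions(precision=4,suppress=True)
s=state();print(s['tool_pos'],s['tool_rot'],s['contact_force'])
t=s['tool_pos']; d=np.array([.4504,-.3361])-t[:2]; print('tool dx,dy mm',1e3*(d@[.983,.185]),1e3*(d@[.185,-.983]))
b=save('scene','s7');a=cv2.imread('pics/s1.png')
k=get_calibration('scene'); print([proj(k,[.537,-.04,z]) for z in (.158,.142,.135)])
u=lambda f,x,y,n:cv2.resize(f[y:y+n,x:x+n],(400,int(400)))
r1=np.hstack([cv2.resize(a[195:270,265:415],(400,200)),cv2.resize(b[195:270,265:415,::-1],(400,200))])
r2=np.hstack([u(b[:,:,::-1],130,70,170),cv2.resize(a[190:230,270:310],(200,400)),cv2.resize(b[190:230,270:310,::-1],(200,400))])
cv2.imwrite('pics/x7.png',np.vstack([r1,r2]))
```

```text
[ 0.4468 -0.3115  0.1985] [-0.0011  0.9958  0.092  -0.0008] [ 0.3947  0.4298 -2.9272]
tool dx,dy mm -0.9868306367273945 24.810377119570596
[array([288.9878, 203.3994]), array([288.884 , 208.5651]), array([288.8391, 210.801 ])]
```

View pics/x7.png

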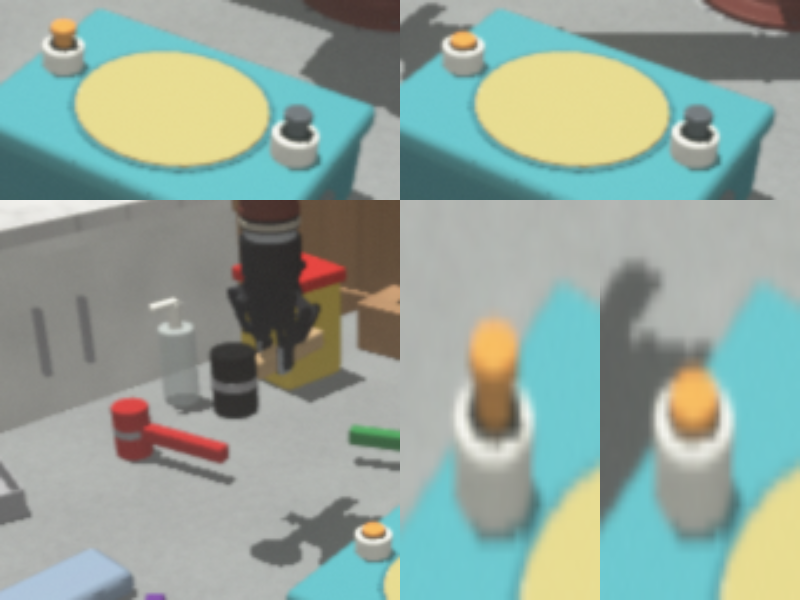

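The pin is down: its top moved from about (289,204) to (289,209), matching 16 mm. Grey is still up and the mallet is level in the grip. I return to the original spot and lower it.

apply_moves(
  targets=[
    {"translation":[-0.01,0.15,0],"twist":0,"hand":0},
    {"translation":[0,0.1,0],"twist":0,"hand":0},
    {"translation":[0,0,0.3],"twist":0,"hand":0},
    {"translation":[0,0,0.4],"twist":0,"hand":0},
    {"translation":[0,0,0.4],"twist":0,"hand":0},
    {"translation":[0,0,0.4],"twist":0,"hand":0},
    {"translation":[0,0,0.2],"twist":0,"hand":0},
    {"translation":[0,0,0],"twist":0,"hand":0},
  ],
)

```text
time: 12.2
tool_pos: [0.4485, -0.3345, 0.0254]
tool_rot: [-0.003, 0.996, 0.092, -0.003]
contact_force: [-0.0, 0.8, -2.3]
gripper_width: 0.274
grasp_force: 60.2
```

apply_moves(
  targets=[
    {"translation":[0,0,0],"twist":0,"hand":0},
    {"translation":[0,0,0.05],"twist":0,"hand":0},
    {"translation":[0,0,0.05],"twist":0,"hand":0},
    {"translation":[0,0,0.03],"twist":0,"hand":0},
    {"translation":[0,0,0],"twist":0,"hand":0},
  ],
)

```text
time: 12.7
tool_pos: [0.4508, -0.3366, 0.0167]
tool_rot: [-0.0, 0.996, 0.092, -0.0]
contact_force: [0.5, 0.7, -3.3]
gripper_width: 0.268
grasp_force: 60.2
```

apply_moves(
  targets=[
    {"translation":[0,0,0.04],"twist":0,"hand":0},
    {"translation":[0,0,0.02],"twist":0,"hand":0},
    {"translation":[0,0,0],"twist":0,"hand":0},
  ],
)

```text
time: 13.0
tool_pos: [0.4506, -0.3365, 0.0103]
tool_rot: [-0.0, 0.996, 0.092, -0.0]
contact_force: [0.3, 0.3, -2.6]
gripper_width: 0.275
grasp_force: 60.2
```

apply_moves(
  targets=[
    {"translation":[0,0,0.01],"twist":0,"hand":0},
    {"translation":[0,0,0.01],"twist":0,"hand":0},
    {"translation":[0,0,0],"twist":0,"hand":0},
  ],
)

```text
time: 13.3
tool_pos: [0.4509, -0.3367, 0.0087]
tool_rot: [-0.0, 0.996, 0.092, -0.0]
contact_force: [-0.2, 0.1, -3.4]
gripper_width: 0.272
grasp_force: 60.2
```

apply_moves(
  targets=[
    {"translation":[0,0,0.01],"twist":0,"hand":0},
    {"translation":[0,0,0.005],"twist":0,"hand":0},
    {"translation":[0,0,0],"twist":0,"hand":0},
  ],
)

```text
time: 13.6
tool_pos: [0.451, -0.3369, 0.0079]
tool_rot: [0.0, 0.996, 0.092, -0.0]
contact_force: [-1.6, 1.3, 1.7]
gripper_width: 0.269
grasp_force: 60.9
```

In contact with the table. I release gently, then withdraw upward.

apply_moves(
  targets=[
    {"translation":[0,0,0],"twist":0,"hand":0.35},
    {"translation":[0,0,0],"twist":0,"hand":0.5},
    {"translation":[0,0,0],"twist":0,"hand":1},
    {"translation":[0,0,0],"twist":0,"hand":1},
    {"translation":[0,0,0],"twist":0,"hand":1},
    {"translation":[0,0,0],"twist":0,"hand":1},
    {"translation":[0,0,0],"twist":0,"hand":1},
    {"translation":[0,0,0],"twist":0,"hand":1},
  ],
)

```text
time: 14.4
tool_pos: [0.4509, -0.3367, 0.0073]
tool_rot: [-0.0, 0.996, 0.092, 0.0]
contact_force: [-1.2, 0.3, -0.5]
gripper_width: 1.001
grasp_force: 0.0
```

apply_moves(
  targets=[
    {"translation":[0,0,-0.1],"twist":0,"hand":1},
    {"translation":[0,0,-0.2],"twist":0,"hand":1},
    {"translation":[0,0,-0.4],"twist":0,"hand":1},
    {"translation":[0,0,-0.4],"twist":0,"hand":1},
    {"translation":[0,0,-0.4],"twist":0,"hand":1},
    {"translation":[0,0,-0.3],"twist":0,"hand":1},
    {"translation":[0,0,0],"twist":0,"hand":1},
    {"translation":[0,0,0],"twist":0,"hand":1},
  ],
)

```text
time: 15.2
tool_pos: [0.4513, -0.3371, 0.1888]
tool_rot: [0.001, 0.996, 0.092, 0.001]
contact_force: [-0.4, -0.1, -0.4]
gripper_width: 0.998
grasp_force: 0.0
```

Run:
```python
from h import *
s=state();print(s['time'],s['tool_pos'],s['contact_force'],s['gripper_width'])
save('scene','s8')
```

```text
15.2 [ 0.45131282 -0.33709352  0.18884539] [-0.40943843 -0.13199948 -0.37203674] 0.998030532662866
```

View pics/s8.png

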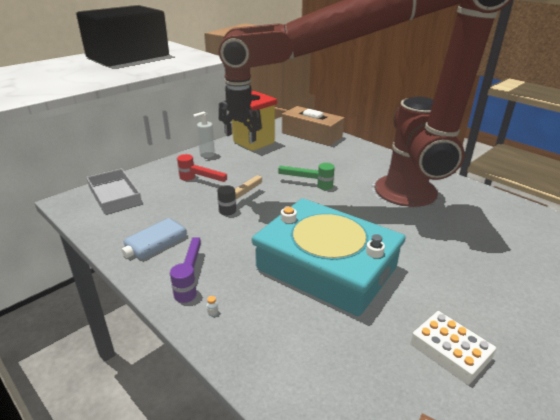

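The mallet stands on its head at (228,200) with the gripper clear above. The amber pin is down at (289,213), the grey pin is up at (376,243), and the tray at (453,345) hasn't moved.

```bash
python3 -c "
from plant import job_done; print(job_done())"
```

```text
the job is handed in; nothing more can be done
None
```

The amber pin is fully home, driven only with the mallet's face; the grey pin is still up, the tray is undisturbed, the mallet is back standing on its head and released, and the job was handed in at about 15 s.

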